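# Start the wood lathe from its membrane keypad

## Task

Start the wood lathe from its control box, the larger of the two keypad boxes on the bench (the one with a display window): press the square membrane key, let it go, then press the long bar key and let it go too. The keys hardly move, so press each firmly until you feel it resist and keep it pressed for about half a second, without slamming or leaning hard on it. Do not press the two round keys, and leave the small dust extractor box alone.

Things in the scene. Friction and masses are not known exactly. Their poses are not given: they have to be found in the camera images.
- square_key: Light square membrane key 26x26 mm, 4 mm proud of the lathe's flat box (170 x 260 y x 50 mm, fixed, yaw within 30 deg). Origin: centre of underside, 50 mm above bench (key top 54). z up, x along the box's short side (away from robot at yaw 0), y left; it lies 40 mm -x, 85 mm +y of box centre. Sinks from 3 N, stops at 1.5 mm; switches above 6 N held (use 10-20 N); springs back; breaks above 70 N.
- bar_key: Long bar membrane key, 24 (x) x 70 (y) mm, on the same box, same colour, height (top 54 mm above the bench), feel and limits as the square key. Origin: centre of its underside, level with the box top; axes as the square key's. It lies 40 mm +x and 60 mm -y of the box's centre (80 mm +x, 145 mm -y of the square key); the display window is beside it on its +y side. Press anywhere along it.
- round_keys: Not to be pressed: the two round keys of the lathe's box, 26 mm across, 4 mm proud, 85 mm apart. Origin midway between them, level with the box top; they lie 42.5 mm from it along +y and -y. In one row with the square key: 85 and 170 mm in -y of it.
- dust_box: Not to be touched: the dust extractor's small box, fixed to the bench, 130 x 130 x 50 mm, with one square and one round key, 4 mm proud, like the lathe's, but no display window. Origin: centre of its underside. One box stands on the robot's left and the other on its right, either way round.

How it is judged:
By the outcome, as a careful person would: the job done as asked, in the order asked, and still so for the second after the job is handed in, with the robot touching nothing.
It also fails if it takes over 38 s, if anything falls off the work surface, if the arm or the gripper's body presses on something with over 40 N, if the wrist force passes 120 N, or if a joint passes its speed limit or range.

## Robot

A 7-joint arm with a two-finger parallel gripper is mounted at the origin on the work surface. World frame = base frame: x ahead of the robot, y to its left, z up, the work surface at z = 0. Lengths are in m, angles in degrees, forces in N, time in s.
With the tool pointing down it reaches from about 0.4 to 0.85 m from the base axis. Payload 10.4 kg.
Tool frame: the origin (TCP) lies at the very end of the fingers, on their centre line; the grasp point (between the pads) lies 19 mm behind it (r.hold_point_z is the distance from the TCP to the grasp point, in m); z points along the fingers, y is the direction in which the jaws open and shut (so a half turn about z gives the same grasp; the last joint's range is limited). The gripper opens to 85 mm and grips with 20 to 120 N. Pads are 22 mm wide; open, the fingers measure 114 mm over their backs; the gripper's body (76 mm by 85 mm) begins 54 mm behind the grasp point. The pads swing forward as they close: fully open they stand 13 mm farther back than shut.
Start: joints at [-74.232, 19.034, -3.707, 83.658, 1.238, 77.344, -5.071], TCP at [0.183, 0.598, 0.231] pointing down, gripper open.
Joint ranges: [-148.97, 148.97], [-28.65, 121.19], [-84.17, 76.75], [9.2, 138.47], [-72.65, 252.65], [3.7, 117.97], [-149.18, 149.18]. Speed limits (degrees/s): [127.2, 127.2, 159.86, 159.86, 180, 180, 180].

## Interface

Orientations are given as a 3x3 rotation matrix whose columns are the frame's x, y, z axes.
In Python, from station import telemetry, viewer, ticket, r gives the robot as it stands.
- The arm moves only by the tool step_arm, never from a script. Its arguments are lists of equal length, an entry for each row: "dp": the shift along the tool's x, y, z in cm, a list of three; "rot": the turn, a rotation vector about the tool's x, y, z in rad, a list of three. In form: {"dp": [[x, y, z], ...], "rot": [[wx, wy, wz], ...]}. A call has 1 to 20 rows; each row shifts and turns the commanded pose from where the row before left it, along the tool's axes as they then stand; what a row does not reach is not made up. A row lasts 1/8 s, in which the tool goes at most 62.5 mm and 10.7 degrees, less where a joint would pass 70% of its speed; a pose out of reach is approached as far as the arm can. A call with a gripper value outside its range is refused whole. "claw" is the gripper's target within -1 to 1 (shut at 1, half-way at 0, fully open at -1), set as the call begins (left out, the last holds). The fingers move at their own pace and stop on an object; "force" is the grip in N (left out, the last holds). Time passes only in rows, so rows that do not move let the fingers close. It gives the time, the measured TCP pose, the force and the opening at its end, in the units of the state.
- telemetry.sense(): the state, without advancing time (a new reading comes with each control period).
- viewer.get_image(name): name is "scene" or "top" or "wrist"; returns a dict with "pixels" (384x512x3 uint8, red, green, blue), "fx", "fy", "cx", "cy" (pixels), "distortion" ([k1, k2, p1, p2, k3] as OpenCV has them; the pictures are not rectified), "position" and "attitude" of the camera in the world. Camera axes: x right, y up, looking along -z (the intrinsics and any distortion apply to the point x, -y, -z); pixel columns grow to the right and rows downward; lengths in m; the calibration is good to about 2 mm. A picture is of the moment at which its call begins. There is no depth.
- ticket.close_job(): hands the job in, once; it reports no verdict.
The state is a dict: "time_s": time; "qpos": joint angles; "dq": joint speeds; "joint_torque": joint torques, N m; "ee_pos": TCP position; "tcp_rot": TCP orientation; "contact_force": force on the tool from outside, world axes, zero at the start; "wrist_torque": the same for the moment, N m; "finger_gap": opening from 0.0 (shut) to 1.0 (fully open).
Only numpy, scipy, OpenCV 4.12 (cv2) and the standard library are available. Lean on these libraries where they do the work, as an engineer would, in place of code of your own. Each camera call takes 0.05 s, during which the arm holds its last target. There are 200 camera calls.

## Working session

There is one attempt and no reset: what is moved stays moved. The work goes in short steps, Python scripts to look and compute and a tool call to move; the robot and the scene stay as the last step left them, time stands still between calls to the robot, and variables do not carry over. Pictures are saved under pics/ and viewed, about 8 in all and at most 12, crops included, and the job is handed in when it is done.

Besides the shell and the picture viewer there is one more tool, called after ">>>" by a JSON object that holds its "api" and its "payload". step_arm: Moves the arm, as the interface text tells. Its arguments: {"type":"object","properties":{"dp":{"type":"array"},"rot":{"type":"array"},"claw":{"type":"number"},"force":{"type":"number"}},"required":["dp","rot"]}

```bash
mkdir -p pics; ls; python3 - <<'E'
from station import telemetry, viewer
import cv2, numpy as np, pickle
s=telemetry.sense(); print({k:np.round(v,3).tolist() for k,v in s.items()})
for n in("top","scene"):
    d=viewer.get_image(n); pickle.dump(d,open(f"{n}.pkl","wb"))
    cv2.imwrite(f"pics/{n}1.png",d["pixels"][...,::-1]); print(n,{k:np.round(d[k],4).tolist() for k in d if k!="pixels"})
E
```

```text
pics
{'time_s': 0.0, 'qpos': [-74.233, 19.072, -3.708, 83.707, 1.24, 77.344, -5.072], 'dq': [-0.029, -0.016, 0.02, 0.044, -0.019, 0.043, -0.034], 'joint_torque': [-0.0, -62.544, 0.049, -39.161, 0.016, 0.01, -0.0], 'ee_pos': [0.183, 0.597, 0.231], 'tcp_rot': [[-0.956, 0.293, -0.0], [0.293, 0.956, -0.001], [-0.0, -0.001, -1.0]], 'contact_force': [0.123, -0.035, -0.138], 'wrist_torque': [0.029, -0.002, -0.026], 'finger_gap': 1.001}
top {'fx': 348.0118, 'fy': 348.0118, 'cx': 253.4099, 'cy': 194.8917, 'distortion': [-0.0592, 0.0, 0.0, 0.0, 0.0], 'position': [0.3564, -0.0076, 0.9003], 'attitude': [[0.0283, 0.9743, -0.2236], [-0.9996, 0.0286, -0.002], [0.0045, 0.2236, 0.9747]]}
scene {'fx': 481.4532, 'fy': 481.4532, 'cx': 254.3922, 'cy': 194.6703, 'distortion': [-0.038, 0.0, 0.0, 0.0, 0.0], 'position': [1.0139, -0.2695, 0.7863], 'attitude': [[0.5024, -0.6951, 0.5142], [0.8646, 0.4088, -0.2921], [-0.0072, 0.5913, 0.8064]]}
```

View pics/top1.png

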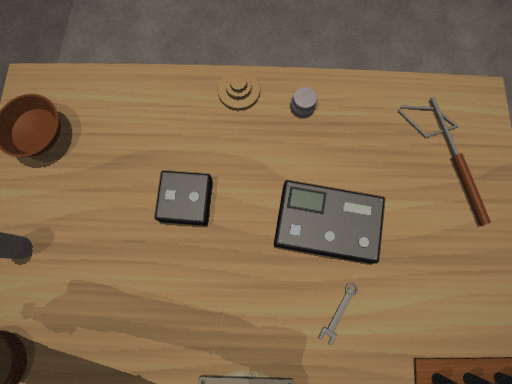

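View pics/scene1.png

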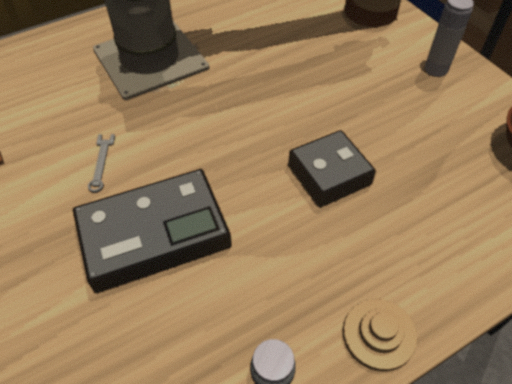

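The top view shows the lathe box on the robot's right: square key at (295,230), round keys at (330,236) and (364,242), bar key at (357,209), display at (307,200). The dust box is on the left, around (184,198). In the scene view the lathe's square key is at (188,189) and its bar key at (122,247).

```bash
cat > h.py <<'E'
import cv2, numpy as np
def cast(d,uv,z):
    K=np.array([[d["fx"],0,d["cx"]],[0,d["fy"],d["cy"]],[0,0,1]])
    n=cv2.undistortPoints(np.array(uv,float).reshape(-1,1,2),K,np.array(d["distortion"])).reshape(-1,2)
    c=np.c_[n[:,0],-n[:,1],-np.ones(len(n))]@np.array(d["attitude"]).T
    p=np.array(d["position"]); return p+c*((z-p[2])/c[:,2])[:,None]
def blobs(d,seeds,R=9,thr=130):
    g=cv2.GaussianBlur(d["pixels"].min(2),(3,3),0); out=[]
    n,l,s,c=cv2.connectedComponentsWithStats((g>thr).astype(np.uint8))
    for u,v in seeds:
        k=l[v,u]; out.append(c[k]); print((u,v),k,s[k][2:],c[k].round(1))
    return np.array(out)
E
python3 - <<'E'
import pickle,numpy as np
from h import *
N=["sq","r1","r2","bar"]
W={}
for n,seeds in(("top",[(295,230),(330,236),(364,242),(357,209)]),("scene",[(188,189),(143,202),(98,216),(122,247)])):
    d=pickle.load(open(n+".pkl","rb"));W[n]=cast(d,blobs(d,seeds),.054); print(n,W[n].round(4).tolist())
# fit box pose
M=np.array([[-40,85],[-40,0],[-40,-85],[40,-60]])/1e3
for n in list(W)+["mean"]:
    P=W[n][:,:2] if n in W else (W["top"]+W["scene"])[:,:2]/2
    mc=M-M.mean(0);pc=P-P.mean(0)
    a=np.arctan2((mc[:,0]*pc[:,1]-mc[:,1]*pc[:,0]).sum(),(mc*pc).sum())
    R=np.array([[np.cos(a),-np.sin(a)],[np.sin(a),np.cos(a)]]);t=P.mean(0)-R@M.mean(0)
    F=M@R.T+t
    print(n,"yaw",np.degrees(a),"c",t,"res mm",((P-F)*1e3).round(1).tolist(),"fit",F.round(4).tolist())
E
```

```text
(295, 230) 5 [11 11 95] [294.9 229.4]
(330, 236) 6 [ 9 10 71] [329.2 235.6]
(364, 242) 7 [ 9  9 60] [363.5 241.5]
(357, 209) 4 [ 27  12 213] [357.1 208.4]
top [[0.4669, -0.1098, 0.054], [0.4542, -0.1937, 0.054], [0.4417, -0.2777, 0.054], [0.5237, -0.2648, 0.054]]
(188, 189) 4 [ 15  12 129] [186.7 188.5]
(143, 202) 5 [ 13  11 104] [143.1 201.9]
(98, 216) 6 [ 13  11 111] [ 98.1 216. ]
(122, 247) 7 [ 41  21 429] [120.7 247. ]
scene [[0.4687, -0.1083, 0.054], [0.4557, -0.1925, 0.054], [0.4432, -0.2765, 0.054], [0.5264, -0.264, 0.054]]
top yaw -8.638361955670836 c [ 0.49363999 -0.19965889] res mm [[0.1, -0.2], [0.1, -0.1], [0.3, 0.0], [-0.5, 0.2]] fit [[0.4669, -0.1096], [0.4541, -0.1937], [0.4413, -0.2777], [0.5242, -0.265]]
scene yaw -8.613023320613593 c [ 0.49551696 -0.19851239] res mm [[0.0, 0.2], [-0.2, 0.0], [-0.1, 0.0], [0.3, -0.2]] fit [[0.4687, -0.1085], [0.456, -0.1925], [0.4432, -0.2766], [0.5261, -0.2638]]
mean yaw -8.625659609326709 c [ 0.49457847 -0.19908563] res mm [[0.1, 0.0], [-0.1, -0.0], [0.1, 0.0], [-0.1, -0.0]] fit [[0.4678, -0.109], [0.455, -0.1931], [0.4423, -0.2771], [0.5251, -0.2644]]
```

>>> {"api": "step_arm", "payload": {"dp": [[0,0,0],[-3.85,-3.17,0],[-3.85,-3.17,0],[-3.85,-3.17,0],[-3.85,-3.17,0],[-3.85,-3.17,0],[-3.85,-3.17,0],[-3.85,-3.17,0],[-3.85,-3.17,0],[-0.87,-4.46,0],[-0.87,-4.46,0],[-0.87,-4.46,0],[-0.87,-4.46,0],[-0.87,-4.46,0],[-0.87,-4.46,0],[-0.87,-4.46,0],[-0.87,-4.46,0],[-0.87,-4.46,0],[0,0,0],[0,0,0]], "rot": [[0,0,-0.147],[0,0,0],[0,0,0],[0,0,0],[0,0,0],[0,0,0],[0,0,0],[0,0,0],[0,0,0],[0,0,0],[0,0,0],[0,0,0],[0,0,0],[0,0,0],[0,0,0],[0,0,0],[0,0,0],[0,0,0],[0,0,0],[0,0,0]], "claw": 1, "force": 20}}

```text
time_s: 2.6
ee_pos: [0.4668, -0.1074, 0.231]
tcp_rot: [[-0.989, 0.15, -0.001], [0.15, 0.989, 0.0], [0.001, 0.0, -1.0]]
contact_force: [0.4, 1.1, 0.4]
finger_gap: 0.004
```

>>> {"api": "step_arm", "payload": {"dp": [[-0.12,-0.14,3],[0,0,4],[0,0,4],[0,0,3.5],[0,0,1],[0,0,0],[0,0,0]], "rot": [[0,0,0],[0,0,0],[0,0,0],[0,0,0],[0,0,0],[0,0,0],[0,0,0]]}}

```text
time_s: 3.48
ee_pos: [0.4688, -0.1094, 0.0776]
tcp_rot: [[-0.989, 0.15, 0.002], [0.15, 0.989, 0.0], [-0.002, 0.001, -1.0]]
contact_force: [-0.2, -0.5, -0.2]
finger_gap: 0.001
```

```bash
python3 - <<'E'
from station import telemetry, viewer
import cv2, numpy as np
s=telemetry.sense(); print(s["ee_pos"],s["contact_force"])
a=[viewer.get_image(n)["pixels"] for n in("scene","wrist")]
c=cv2.resize(a[0][130:310,50:260],(420,360),interpolation=cv2.INTER_CUBIC)
w=cv2.resize(a[1],(380,285)); w=cv2.copyMakeBorder(w,0,75,0,0,cv2.BORDER_CONSTANT)
cv2.imwrite("pics/near.png",np.hstack([c,w])[...,::-1])
E
```

```text
[ 0.4688337  -0.10941508  0.07758297] [-0.18077909 -0.53336354 -0.16912625]
```

View pics/near.png

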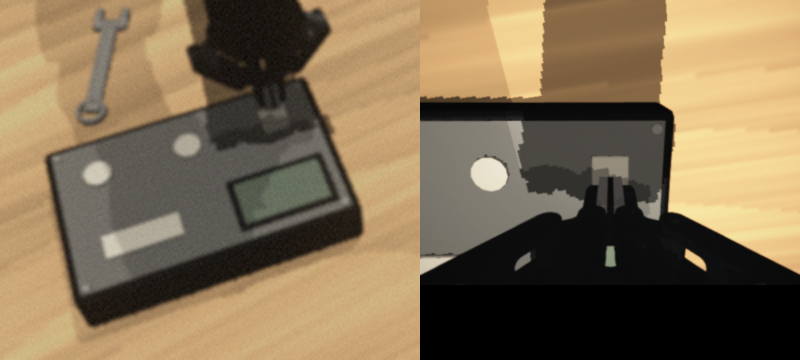

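The fingertips are above the square key: key at about (272,115) in the left crop, and centred laterally with the tips at (610,180) in the wrist view. Next I'll creep down.

>>> {"api": "step_arm", "payload": {"dp": [[0.1,0,0.8],[0,0,0.6],[0,0,0.4],[0,0,0.15],[0,0,0]], "rot": [[0,0,0],[0,0,0],[0,0,0],[0,0,0],[0,0,0]]}}

```text
time_s: 4.2
ee_pos: [0.4669, -0.1095, 0.0567]
tcp_rot: [[-0.989, 0.15, -0.0], [0.15, 0.989, -0.0], [0.0, -0.0, -1.0]]
contact_force: [0.1, 0.5, -0.0]
finger_gap: 0.004
```

>>> {"api": "step_arm", "payload": {"dp": [[0,0,0.1],[0,0,0.1],[0,0,0.1],[0,0,0]], "rot": [[0,0,0],[0,0,0],[0,0,0],[0,0,0]]}}

```text
time_s: 4.7
ee_pos: [0.4669, -0.1095, 0.0539]
tcp_rot: [[-0.989, 0.15, 0.0], [0.15, 0.989, 0.0], [-0.0, 0.0, -1.0]]
contact_force: [-0.7, 0.3, 3.5]
finger_gap: 0.003
```

>>> {"api": "step_arm", "payload": {"dp": [[0,0,0.07],[0,0,0.05],[0,0,0]], "rot": [[0,0,0],[0,0,0],[0,0,0]]}}

```text
time_s: 5.08
ee_pos: [0.4669, -0.1095, 0.0527]
tcp_rot: [[-0.989, 0.15, 0.0], [0.15, 0.989, 0.0], [-0.0, 0.0, -1.0]]
contact_force: [-1.8, 0.3, 5.0]
finger_gap: -0.001
```

>>> {"api": "step_arm", "payload": {"dp": [[0,0,0.05],[0,0,0.03],[0,0,0]], "rot": [[0,0,0],[0,0,0],[0,0,0]]}}

```text
time_s: 5.45
ee_pos: [0.467, -0.1095, 0.0525]
tcp_rot: [[-0.989, 0.15, 0.0], [0.15, 0.989, 0.001], [0.0, 0.001, -1.0]]
contact_force: [-6.1, 0.6, 15.7]
finger_gap: -0.002
```

>>> {"api": "step_arm", "payload": {"dp": [[0,0,0],[0,0,0],[0,0,0],[0,0,0]], "rot": [[0,0,0],[0,0,0],[0,0,0],[0,0,0]]}}

```text
time_s: 5.95
ee_pos: [0.467, -0.1095, 0.0525]
tcp_rot: [[-0.989, 0.15, 0.0], [0.15, 0.989, 0.001], [-0.0, 0.001, -1.0]]
contact_force: [-4.6, 0.8, 14.8]
finger_gap: -0.002
```

>>> {"api": "step_arm", "payload": {"dp": [[0,0,-0.5],[0,0,-1.5],[0,0,-3],[-1.61,-2.89,0],[-1.61,-2.89,0],[-1.61,-2.89,0],[-1.61,-2.89,0],[-1.61,-2.89,0],[0,0,1],[0,0,1],[0,0,1],[0,0,0],[0,0,0]], "rot": [[0,0,0],[0,0,0],[0,0,0],[0,0,0],[0,0,0],[0,0,0],[0,0,0],[0,0,0],[0,0,0],[0,0,0],[0,0,0],[0,0,0],[0,0,0]]}}

```text
time_s: 7.58
ee_pos: [0.5249, -0.2641, 0.072]
tcp_rot: [[-0.989, 0.15, 0.0], [0.15, 0.989, 0.0], [-0.0, 0.0, -1.0]]
contact_force: [0.3, 0.4, -0.6]
finger_gap: 0.003
```

```bash
python3 - <<'E'
from station import telemetry, viewer
import cv2, numpy as np
s=telemetry.sense(); print(s["ee_pos"],s["contact_force"])
a=[viewer.get_image(n)["pixels"] for n in("scene","wrist")]
c=cv2.resize(a[0][130:310,50:260],(420,360),interpolation=cv2.INTER_CUBIC)
w=cv2.resize(a[1],(380,285)); w=cv2.copyMakeBorder(w,0,75,0,0,cv2.BORDER_CONSTANT)
cv2.imwrite("pics/near2.png",np.hstack([c,w])[...,::-1])
E
```

```text
[ 0.52489184 -0.2641334   0.07199961] [ 0.30057869  0.42821592 -0.62789777]
```

View pics/near2.png

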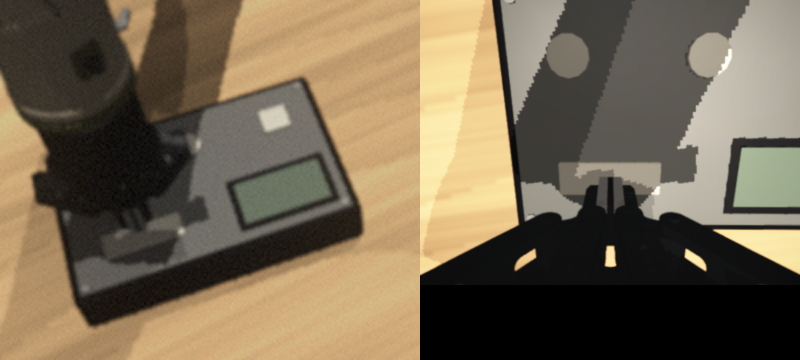

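The square key is released and visible at (274,118). The tips are over the middle of the bar key: (140,235) in the crop, with the bar spanning 558–660 in the wrist view and the tips at 610. The gripper is clear of the round keys.

>>> {"api": "step_arm", "payload": {"dp": [[0,0,0.6],[0,0,0.6],[0,0,0.3],[0,0,0.15],[0,0,0.1],[0,0,0]], "rot": [[0,0,0],[0,0,0],[0,0,0],[0,0,0],[0,0,0],[0,0,0]]}}

```text
time_s: 8.43
ee_pos: [0.5248, -0.2645, 0.0544]
tcp_rot: [[-0.989, 0.15, 0.0], [0.15, 0.989, -0.0], [-0.0, 0.0, -1.0]]
contact_force: [-0.7, -0.6, -0.1]
finger_gap: 0.004
```

>>> {"api": "step_arm", "payload": {"dp": [[0,0,0.1],[0,0,0.08],[0,0,0.06],[0,0,0]], "rot": [[0,0,0],[0,0,0],[0,0,0],[0,0,0]]}}

```text
time_s: 8.93
ee_pos: [0.5249, -0.2646, 0.0526]
tcp_rot: [[-0.989, 0.15, 0.001], [0.15, 0.989, 0.0], [-0.0, 0.0, -1.0]]
contact_force: [-3.5, 3.1, 10.7]
finger_gap: -0.001
```

>>> {"api": "step_arm", "payload": {"dp": [[0,0,0.03],[0,0,0],[0,0,0],[0,0,0],[0,0,0]], "rot": [[0,0,0],[0,0,0],[0,0,0],[0,0,0],[0,0,0]]}}

```text
time_s: 9.55
ee_pos: [0.5249, -0.2646, 0.0526]
tcp_rot: [[-0.989, 0.15, 0.001], [0.15, 0.989, 0.0], [-0.001, 0.001, -1.0]]
contact_force: [-5.4, 3.2, 13.3]
finger_gap: 0.003
```

>>> {"api": "step_arm", "payload": {"dp": [[0,0,-0.5],[0,0,-1.5],[0,0,-3],[0,0,-4],[0,0,-4],[0,0,0],[0,0,0]], "rot": [[0,0,0],[0,0,0],[0,0,0],[0,0,0],[0,0,0],[0,0,0],[0,0,0]]}}

```text
time_s: 10.42
ee_pos: [0.5246, -0.2642, 0.1814]
tcp_rot: [[-0.989, 0.15, -0.0], [0.15, 0.989, 0.0], [0.0, 0.0, -1.0]]
contact_force: [-0.9, -0.0, -1.1]
finger_gap: 0.002
```

```bash
python3 - <<'E'
from station import telemetry, viewer
import cv2, numpy as np
s=telemetry.sense(); print(s["ee_pos"],s["contact_force"])
a=[viewer.get_image(n)["pixels"] for n in("scene","wrist")]
c=cv2.resize(a[0][130:310,50:260],(420,360),interpolation=cv2.INTER_CUBIC)
w=cv2.resize(a[1],(380,285)); w=cv2.copyMakeBorder(w,0,75,0,0,cv2.BORDER_CONSTANT)
cv2.imwrite("pics/end.png",np.hstack([c,w])[...,::-1])
E
```

```text
[ 0.52457337 -0.26417683  0.18136565] [-0.8805877  -0.01273585 -1.10963831]
```

View pics/end.png

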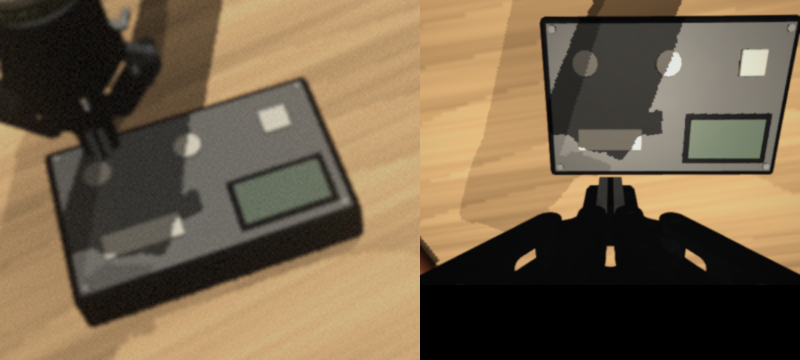

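The arm is clear of the box at z = 0.18. The square key at (274,118) and the bar at (143,237) are intact and released, so I'm handing in.

```bash
python3 -c "
from station import ticket; print(ticket.close_job())"
```

```text
the job is handed in; nothing more can be done
None
```

I pressed the square key and then the bar key on the lathe's control box, letting each go, and handed the job in at about 10.5 s of the 38 s allowed. The hand-in gives no verdict and nothing showed whether the lathe started. My evidence is the force readings and the pictures.

- **Finding the keys:** The lathe's box is the one on the robot's right, turned about -8.6°. The two camera views agreed to within about 2 mm, and fitting the known key layout left errors of about 0.1 mm.
- **Square key:** I pressed it with the fingers shut. Upward force was about 15 N for at least 0.5 s, with the key sunk to its stop at about 1.5 mm.
- **Bar key:** I pressed it at its middle. Upward force was 11–13 N for at least 0.6 s, also with the key at its stop.
- **Last checks:** The tool was 127 mm above the keys, with force readings of about 1 N, which is just noise. Both keys looked intact and released. I never pressed the round keys or went down near the dust extractor box. No check failed.

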